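# Fit a spare gas filter into its bayonet socket

### The arm

A 6-joint arm with a two-finger parallel gripper is mounted at the origin on a cart in front of the work surface, level with it; the furniture and walls round the work are solid. World frame = base frame: x ahead of the robot, y to its left, z up, the work surface at z = 0. Lengths are in mm, angles in rad, forces in N, time in s.
With the tool pointing down it reaches from about 275 to 975 mm from the base axis. Payload 8.4 kg.
Tool frame: the origin (TCP) lies midway between the tips of the shut fingers; the grasp point (between the pads) lies manip.grip_point_offset behind it (manip.grip_point_offset is the distance from the TCP to the grasp point, in mm); z points along the fingers, y is the line along which they close (so a half turn about z gives the same grasp; the last joint's range is limited). The gripper opens to 92 mm and grips with 3 to 60 N. Pads are 20 mm wide; open, the fingers measure 128 mm over their backs; the gripper's body (75 mm by 189 mm) begins 69 mm behind the grasp point.
Start: joints at [1.331, 0.353, 1.633, -0, 1.155, -0.002], TCP at [147.226, 607.414, 214.583] pointing down, gripper open.
Joint ranges: [-2.63, 2.63], [-0.92, 2.1], [0.06, 2.66], [-1.3, 4.44], [0, 2.69], [-3.02, 3.02]. Speed limits (rad/s): [2.22, 2.22, 2.79, 3.14, 3.14, 3.14].

### API

Orientations are given as a rotation vector (axis times angle).
In Python, from workcell import manip, cams, nets gives the robot as it stands. The module is installed in compiled form; this text tells all that it offers.
- The arm moves only by the tool play_rows, never from a script. Its argument "steps" is a list of rows, each a list of 3 entries, a list of its own where there are three numbers: the shift along the world's x, y, z in mm, then the turn, a rotation vector about the world's x, y, z in rad, then the opening, from 0 (shut) to 1 (fully open). A call has 1 to 12 rows; each row shifts and turns the commanded pose from where the row before left it; what a row does not reach is not made up. A row lasts 1/12 s, in which the tool goes at most 41.7 mm and 7.16 degrees, less where a joint would pass 70% of its speed; a pose out of reach is approached as far as the arm can. A call is refused whole if a number of a shift passes 41.7 or a number of a turn 0.125, either way. A call with a gripper value outside its range is refused whole. The fingers move at their own pace and stop on an object; the grip force is fixed at half the most. Time passes only in rows, so rows that do not move let the fingers close. It gives the time, the measured TCP pose, the force, the opening and the grip force at its end, in the units of the state.
- manip.read_state(): the state, without advancing time (a new reading comes with each control period).
- cams.camera(name): name is "side" or "top"; returns the picture (400x640x3 uint8, blue, green, red); there is no depth.
- cams.camera_model(name): a dict with "fx", "fy", "cx", "cy" (pixels), "rvec" (rotation vector, rad) and "tvec" (3), from world to camera coordinates, as OpenCV has them. Camera axes: x right, y down, z forward; pixel columns grow to the right and rows downward; lengths in mm; the calibration is good to about 2 mm. A picture is of the moment at which its call begins. camera_model takes no time and is no camera call.
- manip.close_job(): hands the job in; it is judged then, once.
Trained networks look in the newest picture that a camera, given by its name, has taken for a name from the list of things; names that differ only in an ending like _2 or _b are one class to them, and where a whole thing is asked for, a point or a joint stands for the part that bears it (a point fixed in the world has none). Each returns a list of dicts, best first, with "confidence" (0 to 1); they miss things now and then, are a little off and sometimes report something else, mostly with a low value. They report only what shows in the picture. A call takes as long as a camera call. They do not tell look-alikes from the thing itself.
- nets.find_in(target, camera): "at" ([row, column] in pixels, amid what is visible of it).
- nets.pinpoint(target, camera): "at" ([row, column] in pixels: a listed point, or the origin of a listed thing).
The state is a dict: "clock": time; "joints": joint angles; "joint_velocities": joint speeds; "effort": joint torques, N m; "tcp_pos": TCP position; "orientation": TCP orientation; "contact_force": force on the tool from outside, world axes, zero at the start; "ft_torque": the same for the moment, N m; "width": finger opening in mm; "gripper_force": force on a finger pad.
Only numpy, scipy, OpenCV 4.12 (cv2) and the standard library are available. Lean on these libraries where they do the work, as an engineer would, in place of code of your own. Each camera call takes 0.05 s, during which the arm holds its last target. There are 200 camera calls.

### The job

Swing the tilt-out bin fully forward and take out the spare gas filter. Fit the filter in the tilted socket of the manifold: pass its two lugs through the slots, press it in against the spring, turn it a quarter turn clockwise (seen looking into the socket) and let the spring lift it back so that it locks in place. Do not disturb the jar, bottle, beaker or tin standing around, and let go at the end.

Things in the scene. Friction and masses are not known exactly. Their poses are not given: they have to be found in the camera images.
- rack: Fixed grey sheet-metal rack, 86 x 94 mm, 176 mm high, holding one tilt-out bin. Origin on the bench straight below the bin's hinge line, mid-width; z up, front looks to its -x; it spans x = -6 to +80 mm. Its roof (underside 171 mm up) covers x = 48 to 78 mm, so the filter cannot be lifted out until the bin is swung forward.
- bin (a joint): Tilt (rad) of the grey open-topped bin (66 x 72 mm, 64 mm high, walls 4 mm) about its lower front edge. 0: upright in the rack; grows as its top swings forward, to the rack's -x; stop at 0.43 (25 degrees). Has some friction and stays fully forward when let go. About 2 to 4 N at the handle moves it.
- bin_hinge (a point): Middle of the bin's hinge line, 40 mm above the rack's origin; axes are the rack's (the hinge runs along y).
- bin_handle (a point): Middle of the bin's handle: round steel bar, 9 mm diameter, along the rack's y, free for 53 mm between its two stems; it stands 60 mm in front of the bin's face and, with the bin upright, 60 mm above the hinge. The point is fixed to the bin and its axes turn with it (at tilt 0 they are the rack's).
- filter: Loose gas filter cartridge, 112 mm long, about 0.18 kg, at first upright in the bin, x within 0.3 rad of the rack's y. Origin at the centre of its underside, z along its axis to the top. Steel spigot of 38 mm diameter (z 0 to 40 mm), white body of 52 mm diameter (z 38 to 77), grip bar on top, two lugs on the spigot. A half turn about z gives the same filter.
- filter_lugs (a point): Point on the filter's axis 10 mm above its origin, level with its two steel lugs: they stick out along +x and -x, 10 mm wide (y), z = 6 to 14 mm above the origin, 56 mm over their ends. The filter's axes.
- filter_grip (a point): Middle of the filter's white grip bar, on its axis 97 mm above its origin. The bar is parallel to the lugs: 50 mm long (x), 18 mm wide (y), from 77 to 112 mm above the origin. The filter's axes.
- manifold: Fixed filter manifold: a grey wedge 133 x 92 mm on the bench with a round aluminium socket (76 mm across) set 24 degrees from the vertical, leaning to the manifold's -x. Origin on the bench straight below the centre of the socket's mouth, z up.
- socket_mouth (a point): Centre of the socket's mouth, 100 mm above the manifold's origin. z: socket axis, outward; x up the slope; y level. The mouth is a 42 mm hole in a flange 8 mm thick, with two slots for the lugs along +y and -y (14 mm wide at the hole, wider outward, cut through to the flange's rim). Below the flange the cavity is 60 mm across.
- socket_seat (a point): Where the filter's origin rests when locked: on the socket's axis 19 mm below the mouth, filter x along the socket's x (either way). Axes of socket_mouth. To get there: from the slots press until the filter's origin is 22 mm or more below the mouth (25 is well clear), turn it 90 degrees clockwise seen from outside (negative about z), release: the spring lifts the lugs into notches 3 mm deep.
- plunger (a joint): Travel (m) of the spring plate in the socket, 0 to 0.015, growing as pressed. It meets the filter's underside 13 mm below the mouth and pushes back with 3 N plus 0.7 N per mm; hard stop with the underside 28 mm below. Reads about 0.006 when the filter is locked. Below the flange the turn is stopped 3 degrees past the clockwise quarter turn, and about 10 degrees the wrong way.
- septa_jar: Small jar with a screw lid, 39 mm across, 47 mm high; origin at the centre of its underside. Bystander, to be left where it stands.
- amber_bottle: Amber screw-cap bottle, 66 mm across, 132 mm high; origin at the centre of its underside. Bystander, to be left where it stands.
- beaker: Beaker, 57 mm across, 72 mm high; origin at the centre of its underside. Bystander, to be left where it stands.
- ferrule_tin: Flat round tin, 55 mm across, 18 mm high; origin at the centre of its underside. Bystander, to be left where it stands.
Not all that is in view belongs to the job. Leave any blue, purple or turquoise look-alike of the filter alone.

How it is judged (in metres and radians):
On the way, in this order (a step that is already met when the one before it is completed fails the run):
1. the bin is swung fully forward (at least 0.37 rad) (value of joint bin above 0.37 rad), for 0.2 s.
2. the filter is pressed into the socket against the spring, lugs below the flange (z of filter in the frame of socket_mouth below -0.0215 m and x of filter in the frame of socket_mouth between -0.007 and 0.007 m and y of filter in the frame of socket_mouth between -0.007 and 0.007 m and angle between the z axis of filter and the z axis of socket_mouth, either way round below 0.2 rad), for 0.05 s.
At the end, for the whole second after the job is handed in: The filter sits in the socket, released and at rest, turned so that its lugs and grip bar lie along the socket's x within 0.2 rad, its axis within 0.12 rad and 5 mm of the socket's, and lifted by the spring into the notches: its underside 16.5 to 21.2 mm below the mouth (z of filter in the frame of socket_mouth between -0.0212 and -0.0165 m and x of filter in the frame of socket_mouth between -0.005 and 0.005 m and y of filter in the frame of socket_mouth between -0.005 and 0.005 m and angle between the x axis of filter and the x axis of socket_mouth, either way round below 0.2 rad and angle between the z axis of filter and the z axis of socket_mouth, either way round below 0.12 rad and linear speed of filter below 0.02 m/s); the robot touches nothing.
It fails at once if the small jar is moved more than 30 mm (distance of septa_jar from where it was at the start of the episode above 0.03 m).
It fails at once if the amber bottle is moved more than 30 mm (distance of amber_bottle from where it was at the start of the episode above 0.03 m).
It fails at once if the beaker is moved more than 30 mm (distance of beaker from where it was at the start of the episode above 0.03 m).
It fails at once if the flat tin is moved more than 30 mm (distance of ferrule_tin from where it was at the start of the episode above 0.03 m).
It also fails if it takes over 56 s, if anything falls off the work surface, if the arm or the gripper's body presses on something with over 40 N, if the wrist force passes 120 N, or if a joint passes its speed limit or range.

## Working session

There is one attempt and no reset: what is moved stays moved. The work goes in short steps, Python scripts to look and compute and a tool call to move; the robot and the scene stay as the last step left them, time stands still between calls to the robot, and variables do not carry over. Pictures are saved under pics/ and viewed, at most 12 in all, crops included, and the job is handed in when it is done.

Besides the shell and the picture viewer there is one more tool, called in YAML: its name, and indented under it one key for each argument. play_rows: Moves the arm, as the interface text tells. Its arguments: {"type":"object","properties":{"steps":{"type":"array"}},"required":["steps"]}

```bash
mkdir -p pics
cat > h.py <<'E'
import numpy as np, cv2
from scipy.spatial.transform import Rotation as R
from workcell import manip, cams, nets
M={n:cams.camera_model(n) for n in("side","top")}
def K(m): return np.array([[m["fx"],0,m["cx"]],[0,m["fy"],m["cy"]],[0,0,1.]])
def P(n):
    m=M[n]; return K(m)@np.c_[cv2.Rodrigues(np.array(m["rvec"],float))[0],np.array(m["tvec"],float)]
def proj(n,X):
    p=np.c_[np.atleast_2d(X),np.ones(len(np.atleast_2d(X)))]@P(n).T; return (p[:,:2]/p[:,2:])[:,::-1] # row,col
def tri(rs,rt):
    X=cv2.triangulatePoints(P("side"),P("top"),np.array(rs[::-1],float).reshape(2,1),np.array(rt[::-1],float).reshape(2,1))
    X=(X[:3]/X[3]).ravel(); return X
def onz(n,rc,z):
    p=P(n); A=p[:,[0,1]]; b=p[:,2]*z+p[:,3]; u=np.array([rc[1],rc[0]])
    return np.linalg.solve(A[:2]-np.outer(u,A[2]),u*b[2]-b[:2])
E
python3 - <<'E'
from h import *
print(manip.grip_point_offset, {k:v for k,v in manip.read_state().items() if k in("clock","tcp_pos","orientation","width")})
for n in M:
    im=cams.camera(n); cv2.imwrite(f"pics/{n}0.png",im)
    m=M[n]; print(n,m["fx"],-cv2.Rodrigues(np.array(m["rvec"],float))[0].T@np.array(m["tvec"],float))
T=["rack","bin_hinge","bin_handle","filter","filter_lugs","filter_grip","manifold","socket_mouth","socket_seat","septa_jar","amber_bottle","beaker","ferrule_tin"]
for t in T:
    o={}
    for n in M:
        o[n]=[(np.round(d["at"],1).tolist(),round(d["confidence"],2)) for d in nets.pinpoint(t,n)[:3]]
    print(t,o, tri(o["side"][0][0],o["top"][0][0]).round(1) if o["side"] and o["top"] else "")
E
```

```text
18.700000000000003 {'clock': 0.0, 'tcp_pos': array([147.08959711, 606.92453526, 213.86011226]), 'orientation': array([-3.72581431e-01, -3.11924851e+00,  2.19895532e-03]), 'width': 91.48711489466511}
side 387.8883028495211 [ 300.30777785 -721.83016914  590.85139669]
top 370.437774170433 [ 327.59352237   19.95682899 1161.68902402]
rack {'side': [([301.9, 379.5], 0.78), ([196.2, 264.9], 0.42)], 'top': [([198.1, 398.7], 0.73)]} [ 571.5 -228.8   15.2]
bin_hinge {'side': [([289.8, 380.8], 0.92)], 'top': [([199.2, 398.5], 0.58)]} [ 568.4 -223.8   42.4]
bin_handle {'side': [([269.8, 351.0], 0.75)], 'top': [([214.3, 403.3], 0.62)]} [ 507.3 -221.3  109.2]
filter {'side': [([341.0, 264.3], 0.95), ([290.7, 397.5], 0.83), ([346.5, 315.8], 0.7)], 'top': [([274.5, 405.9], 0.81), ([156.5, 409.7], 0.69), ([187.7, 402.1], 0.67)]} [ 335.6 -247.3    7.5]
filter_lugs {'side': [([342.7, 316.8], 0.73), ([285.2, 396.2], 0.65), ([300.7, 461.5], 0.56)], 'top': [([150.9, 409.9], 0.81), ([277.7, 404.7], 0.78), ([186.4, 403.1], 0.7)]} [ 590.9 -290.7   48. ]
filter_grip {'side': [([310.0, 313.4], 0.78), ([300.1, 
[... 173 characters left out ...]
36.6], 0.96)], 'top': [([196.9, 306.1], 0.97)]} [577.8  63.3   2.9]
socket_mouth {'side': [([190.6, 339.3], 0.56)], 'top': [([186.7, 304.7], 0.62)]} [585.1  64.5 105.5]
socket_seat {'side': [([199.0, 338.1], 0.7)], 'top': []} 
septa_jar {'side': [([191.8, 302.5], 0.69), ([189.6, 340.6], 0.44)], 'top': []} 
amber_bottle {'side': [([190.4, 305.2], 0.8), ([267.6, 278.8], 0.5), ([251.4, 404.5], 0.32)], 'top': [([213.8, 402.4], 0.67), ([209.0, 242.1], 0.58)]} [ 458.5 -179.3  270.6]
beaker {'side': [([195.0, 264.1], 0.66)], 'top': [([240.9, 239.5], 0.88)]} [427.5 267.9   7.2]
ferrule_tin {'side': [([266.5, 276.3], 0.69)], 'top': [([256.4, 342.2], 0.64), ([185.8, 401.3], 0.47)]} [392.3 -52.9   6.2]
```

View pics/side0.png

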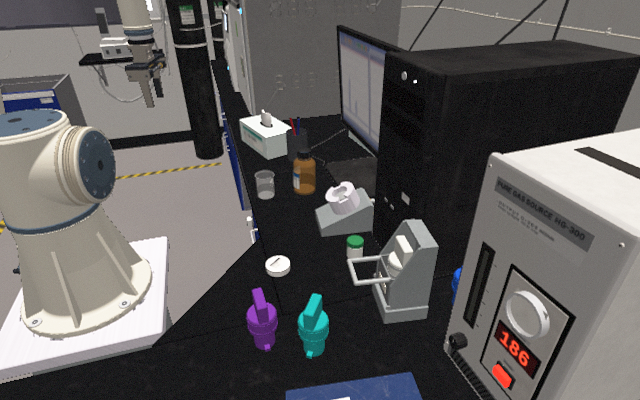

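View pics/top0.png

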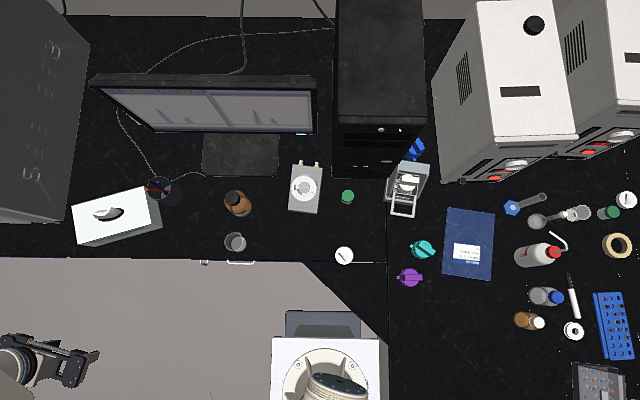

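The side view shows the rack at (270,405), the manifold at (210,345), the green jar at (243,355), the tin at (266,278), bottle and beaker further back, and purple and teal decoys in front. The filter is white and sits in the rack. I'll zoom in on the rack and manifold.

Run:
```python
from h import *
t=cv2.imread("pics/top0.png");s=cv2.imread("pics/side0.png")
def c(im,r,q,f,h=300,w=400):
    return cv2.resize(im[r:r+h//f,q:q+w//f],(w,h),interpolation=cv2.INTER_CUBIC)
o=np.vstack([np.hstack([c(t,150,370,5),c(t,150,270,5)]),np.hstack([c(s,215,340,3),c(s,170,300,4)])])
cv2.imwrite("pics/z0.png",o)
print(tri((290.7,397.5),(187.7,402.1)),tri((285.2,396.2),(186.4,403.1)),tri((250.1,404.8),(180.7,412)))
```

```text
[ 601.96974163 -235.10194946   41.71189503] [ 600.21779137 -234.21404716   56.79256473] [ 599.85537472 -240.51245298  146.79679655]
```

View pics/z0.png

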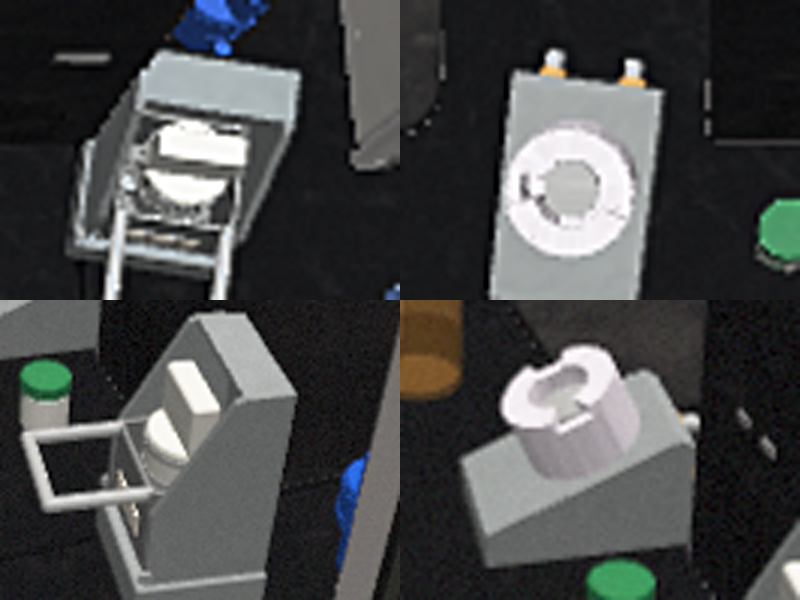

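Top view: rack at about (195,405), with its handle toward the robot. The manifold is at (188,305), with slots left and right. Both are yawed slightly clockwise. Next I'll refine the poses with repeated pinpoints and line segments.

```bash
cat >> h.py <<'E'
def avg(t,n,near=None,N=3):
    out=[]
    for i in range(N):
        cams.camera(n)
        for d in nets.pinpoint(t,n):
            a=np.array(d["at"])
            if near is None or np.linalg.norm(a-near)<14: out.append(a); break
    return (np.mean(out,0),len(out),np.std(out,0).round(1)) if out else None
E
python3 - <<'E'
from h import *
for t,ns,nt in [("bin_hinge",(289,381),(199,398)),("bin_handle",(270,351),(214,403)),("filter_grip",(250,405),(180,409)),("filter",(291,397),(188,402)),("socket_mouth",(190,339),(187,305)),("manifold",(225,337),(197,306)),("rack",(302,380),(198,399)),("septa_jar",(253,355),(199,347))]:
    a=avg(t,"side",ns);b=avg(t,"top",nt)
    print(t,a,b,tri(a[0],b[0]).round(1) if a and b else "")
im=cams.camera("top"); lsd=cv2.createLineSegmentDetector()
for nm,(r,q,h,w),z in [("rack",(150,370,75,70),120),("man",(150,280,75,60),80)]:
    c=cv2.resize(cv2.cvtColor(im[r:r+h,q:q+w],cv2.COLOR_BGR2GRAY),None,fx=4,fy=4,interpolation=cv2.INTER_CUBIC)
    for l in lsd.detect(c)[0][:,0]:
        p=l.reshape(2,2)/4+[q-.375,r-.375]
        if np.linalg.norm(p[1]-p[0])>7:
            A,B=[onz("top",x[::-1],z) for x in p]; d=B-A; print(nm,p.round(1).tolist(),np.round(np.arctan2(d[1],d[0])%np.pi,3),np.linalg.norm(d).round(0))
for z in (0,200,400): print(onz("top",(178,380),z),onz("top",(178,335),z), onz("top",(135,335),z))
E
```

```text
bin_hinge (array([290.26666667, 380.7       ]), 3, array([0.9, 0.4])) (array([197.8, 401.6]), 3, array([0.8, 1.5])) [ 567.9 -230.9   49.2]
bin_handle (array([271.05, 353.4 ]), 2, array([0.2, 1.4])) (array([212.6       , 401.86666667]), 3, array([0.5, 0.8])) [ 513.3 -218.8  102.5]
filter_grip (array([250.06666667, 403.83333333]), 3, array([0.2, 0.6])) (array([180.73333333, 411.16666667]), 3, array([1.7, 1.3])) [ 599.6 -238.4  145.4]
filter (array([289.03333333, 397.5       ]), 3, array([0.6, 0.5])) (array([187.43333333, 401.56666667]), 3, array([0.9, 1.2])) [ 602.5 -233.    44. ]
socket_mouth (array([191.23333333, 339.7       ]), 3, array([1.5, 1.2])) (array([188.56666667, 303.1       ]), 3, array([0.2, 0.8])) [584.2  68.6 100.6]
manifold (array([224.76666667, 339.66666667]), 3, array([0.9, 1.4])) (array([193.63333333, 306.73333333]), 3, array([2.9, 0.5])) [587.1  61.8   3.1]
rack (array([304.33333333, 380.36666667]), 3, array([0.2, 1.7])) (array([201.16666667, 396.63333333]), 3, array([0.6, 0.7])) [ 569.8 -225.9    4.1]
septa_jar (array([254.7, 354.1]), 3, array([0.3, 0.6])) (array([
[... 1481 characters left out ...]
128 61.0
rack [[385.4, 213.8], [385.4, 206.7]] 3.125 21.0
rack [[437.3, 163.2], [437.2, 155.1]] 3.11 25.0
man [[288.9, 191.7], [287.3, 208.5]] 3.084 51.0
man [[292.0, 163.8], [291.0, 173.8]] 3.075 32.0
man [[290.2, 183.9], [289.4, 190.8]] 3.062 22.0
man [[313.3, 166.3], [302.4, 165.0]] 1.467 33.0
man [[316.4, 214.1], [322.2, 167.5]] 3.035 145.0
man [[287.8, 209.4], [316.6, 213.2]] 1.452 86.0
man [[296.6, 199.8], [306.0, 200.8]] 1.486 28.0
[ 646.24976526 -174.83975936] [644.02933557 -29.14272109] [791.47839298 -28.12359359]
[ 591.38891415 -141.30297209] [589.55076055 -20.68958965] [711.61452907 -19.84591831]
[ 536.52806305 -107.76618482] [535.07218554 -12.2364582 ] [631.75066515 -11.56824303]
```

Run:
```python
from h import *
for z in (96,100,104.5): print(onz("top",(214.4,402.2),z))
print(proj("side",[[510,-218,100]]),proj("top",[[510,-218,100]]))
from scipy.optimize import least_squares
# rim ellipse of socket in both images
for n,(r,q,h,w) in {"top":(165,283,45,45),"side":(170,315,45,50)}.items():
    im=cams.camera(n)[r:r+h,q:q+w].astype(int); 
    b=im.min(2); print(n,np.percentile(b,[50,80,90,99]))
    m=(b>195).astype(np.uint8); c=max(cv2.findContours(m,cv2.RETR_EXTERNAL,cv2.CHAIN_APPROX_NONE)[0],key=cv2.contourArea)
    print(cv2.fitEllipse(cv2.convexHull(c)),cv2.contourArea(c), (q,r))
```

```text
[ 511.25006764 -221.55080348]
[ 510.56072379 -220.64431903]
[ 509.78521195 -219.62452402]
[[271.90823003 352.53565644]] [[214.57643597 401.29276528]]
top [162.  195.2 241.  252. ]
((20.31330680847168, 23.070911407470703), (25.3665828704834, 25.67767906188965), 141.43667602539062) 480.0 (283, 165)
side [125.  177.2 218.  245. ]
((25.39414405822754, 22.099946975708008), (18.62725257873535, 30.389184951782227), 68.34996795654297) 202.0 (315, 170)
```

play_rows:
  steps:
    - [[15, -38, 0], [0, 0, 0.02], 0]
    - [[15, -38, 0], [0, 0, 0.02], 0]
    - [[15, -38, 0], [0, 0, 0.02], 0]
    - [[15, -38, 0], [0, 0, 0.02], 0]
    - [[15, -38, 0], [0, 0, 0.01], 0]
    - [[15, -38, 0], [0, 0, 0], 0]
    - [[15, -38, 0], [0, 0, 0], 0]
    - [[15, -38, 0], [0, 0, 0], 0]
    - [[15, -38, 0], [0, 0, 0], 0]
    - [[15, -38, 0], [0, 0, 0], 0]
    - [[15, -38, 0], [0, 0, 0], 0]
    - [[15, -38, 0], [0, 0, 0], 0]

```text
clock: 7.35
tcp_pos: [327.5, 149.7, 215.0]
orientation: [0.231, 3.132, 0.001]
contact_force: [0.9, 0.4, 0.2]
width: 13.9
gripper_force: 0.0
```

play_rows:
  steps:
    - [[15.5, -31, 0], [0, 0, 0], 0]
    - [[15.5, -31, 0], [0, 0, 0], 0]
    - [[15.5, -31, 0], [0, 0, 0], 0]
    - [[15.5, -31, 0], [0, 0, 0], 0]
    - [[15.5, -31, 0], [0, 0, 0], 0]
    - [[15, -31, 0], [0, 0, 0], 0]
    - [[15, -31, 0], [0, 0, 0], 0]
    - [[15, -31, 0], [0, 0, 0], 0]
    - [[15, -31, 0], [0, 0, 0], 0]
    - [[15, -31, -25], [0, 0, 0], 0]
    - [[15, -31, -25], [0, 0, 0], 0]
    - [[15, -30, -25], [0, 0, 0], 0]

```text
clock: 8.35
tcp_pos: [509.9, -220.2, 140.3]
orientation: [0.232, 3.131, -0.001]
contact_force: [0.5, -0.0, 0.6]
width: 0.6
gripper_force: 0.0
```

Run:
```python
from h import *
print(tri((192.1,340.4),(188.07,303.3)))
for z in (95,100,105): print(onz("top",(188.07,303.3),z),onz("side",(192.1,340.4),z))
```

```text
[586.15020028  68.15578962  98.0307494 ]
[585.90313129  68.48687244] [588.87032792  73.14381415]
[584.69233037  68.25939263] [585.96055946  65.12756181]
[583.48152946  68.03191282] [583.05079101  57.11130948]
```

play_rows:
  steps:
    - [[0, 0, -17], [0, 0, 0], 0]
    - [[0, 0, -16], [0, 0, 0], 0]
    - [[-2.8, 0.4, -3.2], [0, 0, 0], 0]
    - [[-2.8, 0.4, -3.2], [0, 0, 0], 0]
    - [[-2.5, 0.4, -3.4], [0, 0, 0], 0]
    - [[-2.5, 0.4, -3.4], [0, 0, 0], 0]
    - [[-2.1, 0.3, -3.7], [0, 0, 0], 0]
    - [[-2.1, 0.3, -3.7], [0, 0, 0], 0]
    - [[-1.8, 0.3, -3.8], [0, 0, 0], 0]
    - [[-1.8, 0.3, -3.8], [0, 0, 0], 0]
    - [[-1, 0.1, -3], [0, 0, 0], 0]
    - [[-0.5, 0.1, -3], [0, 0, 0], 0]

```text
clock: 9.35
tcp_pos: [489.0, -214.9, 73.5]
orientation: [-0.232, -3.133, -0.0]
contact_force: [-7.9, 2.7, 35.6]
width: 0.2
gripper_force: 18.3
```

play_rows:
  steps:
    - [[0, 0, 30], [0, 0, 0], 0]
    - [[-5, 0, 40], [0, 0, 0], 0]
    - [[-10, 0, 40], [0, 0, -0.12], 0.3]
    - [[-15, 0, 30], [0, 0, -0.12], 0.5]
    - [[-15, 0, 20], [0, 0, -0.12], 0.5]
    - [[-10, 0, 0], [0, 0, -0.12], 0.5]
    - [[0, 0, 0], [0, 0, -0.12], 0.5]
    - [[0, 0, 0], [0, 0, -0.12], 0.5]
    - [[0, 0, 0], [0, 0, -0.12], 0.5]
    - [[0, 0, 0], [0, 0, -0.12], 0.5]
    - [[0, 0, 0], [0, 0, -0.12], 0.5]
    - [[0, 0, 0], [0, 0, -0.12], 0.5]

```text
clock: 10.35
tcp_pos: [434.6, -215.1, 233.3]
orientation: [1.967, 2.449, 0.001]
contact_force: [0.4, 0.6, -0.0]
width: 45.8
gripper_force: 0.0
```

Run:
```python
from h import *
I={n:cams.camera(n) for n in M}
for n in M: cv2.imwrite(f"pics/{n}1.png",I[n])
def c(im,r,q,f,h=400,w=400): return cv2.resize(im[r:r+h//f,q:q+w//f],(w,h),interpolation=cv2.INTER_CUBIC)
cv2.imwrite("pics/z1.png",np.hstack([c(I["top"],150,362,5),c(I["side"],210,330,4)]))
for t in ("filter_grip","filter","filter_lugs","bin_handle"):
  for n in M: print(t,n,[(np.round(d["at"],1).tolist(),round(d["confidence"],2)) for d in nets.pinpoint(t,n)])
st=manip.read_state(); print(st["joints"],st["tcp_pos"],st["contact_force"],st["clock"])
```

```text
filter_grip side [([250.6, 376.1], 0.96), ([310.1, 312.1], 0.57), ([264.9, 471.9], 0.56), ([301.9, 261.3], 0.56)]
filter_grip top [([197.4, 408.6], 0.72), ([148.8, 413.0], 0.51)]
filter side [([286.1, 394.2], 0.7), ([304.6, 461.9], 0.68), ([340.2, 263.5], 0.67)]
filter top [([154.6, 410.0], 0.6), ([190.0, 402.7], 0.56), ([188.6, 303.8], 0.23)]
filter_lugs side [([335.0, 264.9], 0.91), ([340.1, 316.0], 0.63), ([275.3, 392.2], 0.59)]
filter_lugs top [([153.4, 409.0], 0.56), ([187.8, 404.9], 0.53)]
bin_handle side [([281.2, 337.8], 0.75), ([253.7, 352.6], 0.53)]
bin_handle top [([222.2, 400.7], 0.59)]
[-4.63208785e-01  1.12180865e-01  1.90369439e+00  4.17305585e-05
  1.12561165e+00 -6.87379747e-01] [ 434.20366486 -215.17189707  233.51982732] [-0.25172229  1.0375183   0.32988598] 10.85
```

View pics/z1.png

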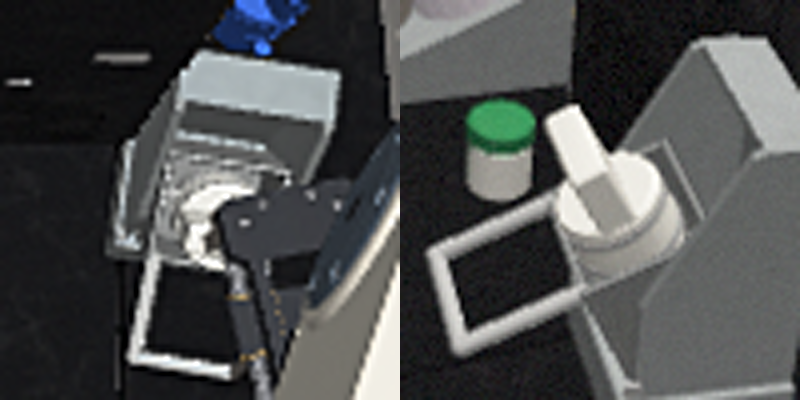

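The bin is fully forward, and the side crop shows the filter leaning with it. The gripper hides the filter in the top view, so I'll move it aside while reorienting.

play_rows:
  steps:
    - [[0, 25, 0], [0, 0, -0.12], 0.5]
    - [[0, 25, 0], [0, 0, -0.12], 0.5]
    - [[0, 25, 0], [0, 0, -0.12], 0.5]
    - [[0, 25, 0], [-0.015, -0.1, 0], 0.5]
    - [[0, 25, 0], [-0.015, -0.1, 0], 0.5]
    - [[0, 15, 0], [-0.015, -0.1, 0], 0.5]
    - [[0, 0, 0], [-0.015, -0.1, 0], 0.5]

```text
clock: 11.43
tcp_pos: [434.2, -73.2, 234.0]
orientation: [2.113, 1.846, 0.379]
contact_force: [1.1, -0.5, -0.2]
width: 45.4
gripper_force: 0.0
```

Run:
```python
from h import *
I={n:cams.camera(n) for n in M}
for n in M: cv2.imwrite(f"pics/{n}2.png",I[n])
def c(im,r,q,f,h=400,w=400): return cv2.resize(im[r:r+h//f,q:q+w//f],(w,h),interpolation=cv2.INTER_CUBIC)
cv2.imwrite("pics/z2.png",np.hstack([c(I["top"],160,372,8),c(I["side"],230,350,8)]))
for t in ("filter_grip","filter"):
  for n in M: print(t,n,[(np.round(d["at"],1).tolist(),round(d["confidence"],2)) for d in nets.pinpoint(t,n)])
st=manip.read_state(); print(st["joints"],st["tcp_pos"],R.from_rotvec(st["orientation"]).as_matrix().round(3))
```

```text
filter_grip side [([301.4, 262.5], 0.96), ([249.2, 376.8], 0.88), ([309.1, 313.7], 0.8), ([266.1, 471.6], 0.47)]
filter_grip top [([143.7, 416.8], 0.82), ([247.8, 421.7], 0.67), ([197.4, 409.9], 0.65), ([277.5, 413.0], 0.6)]
filter side [([348.7, 315.3], 0.95), ([286.2, 396.1], 0.81), ([305.8, 462.3], 0.72), ([342.8, 264.4], 0.55)]
filter top [([155.9, 409.0], 0.56), ([251.0, 418.2], 0.53)]
[-0.18788496 -0.18688468  2.25478866  0.02404747  0.67025716 -0.06628955] [435.64644333 -75.83715067 234.57574325] [[ 0.138  0.911  0.389]
 [ 0.99  -0.125 -0.059]
 [-0.005  0.393 -0.92 ]]
```

View pics/z2.png

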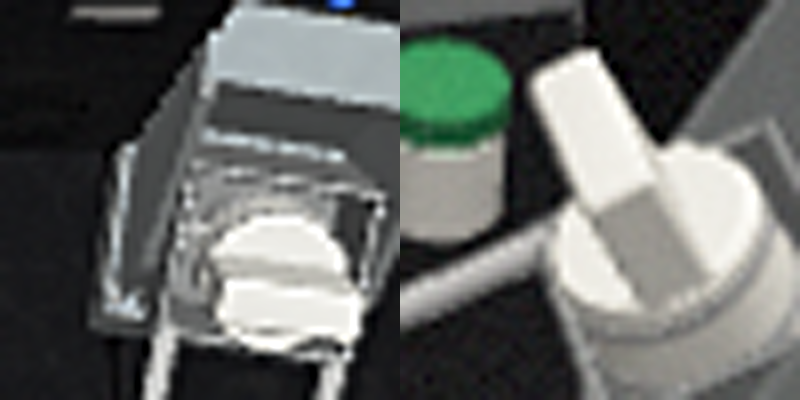

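Run:
```python
from h import *
g=tri((249.9,376.4),(197.4,409.3)); L=tri((237.9,370.6),(198.4,399.1)); N=tri((254.8,378.1),(200.1,417.0))
d=L-N; print(g,L,N,(L+N)/2,np.linalg.norm(d),np.arctan2(d[1],d[0])-np.pi/2)
for Z in (155,160,165):
  e=[np.r_[onz("top",p,Z),Z] for p in ((198.4,399.1),(200.1,417.0))]; f=[np.r_[onz("side",p,Z),Z] for p in ((237.9,370.6),(254.8,378.1))]
  print(Z,e,np.arctan2(*(e[0]-e[1])[1::-1])-np.pi/2,f,np.arctan2(*(f[0]-f[1])[1::-1])-np.pi/2)
Rr=R.from_euler("z",-.148)*R.from_euler("y",-.43)
h=np.array([569.6,-228.6,40])
print("model grip",h+Rr.apply([33,-2,101]),"top",h+Rr.apply([33,-2,116]),"in bin frame g",Rr.inv().apply(g-h),"top",Rr.inv().apply((L+N)/2-h))
```

```text
[ 549.55299028 -229.90112138  151.70376206] [ 547.79846827 -200.99796564  157.2404595 ] [ 542.24584356 -249.83934108  157.60954346] [ 545.02215591 -225.41865336  157.42500148] 49.15737807645063 -0.11320087615557228
155 [array([ 545.99298269, -200.84778915,  155.        ]), array([ 541.94055426, -250.28882061,  155.        ])] -0.08178206744765726 [array([ 551.34443922, -198.12041513,  155.        ]), array([ 544.55968643, -246.93733739,  155.        ])] -0.13809896521078735
160 [array([ 544.90824125, -199.75110183,  160.        ]), array([ 540.87594033, -248.9465707 ,  160.        ])] -0.08178206744765992 [array([ 548.46459688, -204.12830862,  160.        ]), array([ 541.75767742, -252.38521292,  160.        ])] -0.1380989652107827
165 [array([ 543.82349981, -198.6544145 ,  165.        ]), array([ 539.81132639, -247.6043208 ,  165.        ])] -0.08178206744766015 [array([ 545.58475454, -210.13620211,  165.        ]), array([ 538.9556684 , -257.83308845,  165.        ])] -0.1380989652107849
model grip [ 557.32936394 -228.79267474  145.5622772 ] top [ 551.14466052 -227.87059638  159.19676344] in bin frame g [ 28.7175931   -4.24303541 109.72056539] top [ 26.42844599  -0.477688   117.06464631]
```

Run:
```python
from h import *
h=np.array([569.6,-228.6,40]); Rr=R.from_euler("z",-.148)*R.from_euler("y",-.43)
s=manip.read_state(); p=s["tcp_pos"]; Rt=R.from_rotvec(s["orientation"])
for q in ([28,-1,157],[28,-1,87]): print(h+Rr.apply(q)-p, h+Rr.apply(q))
Rg=R.from_euler("z",-.12)*R.from_euler("y",-.43)
T=R.from_matrix(np.c_[Rg.apply([0,1,0]),Rg.apply([1,0,0]),-Rg.apply([0,0,1])])
print((T*Rt.inv()).as_rotvec(), Rr.apply([0,0,1]))
```

```text
[  94.24567691 -147.85384844  -40.19573808] [ 529.89212024 -223.69099911  194.38000517]
[ 123.10762618 -152.15688078 -103.82334056] [ 558.75406951 -227.99403145  130.75240269]
[ 0.00148714 -0.02660834  0.01845291] [-0.41231356  0.06147189  0.90896575]
```

play_rows:
  steps:
    - [[10, -30, 0], [0, -0.027, 0.018], 0.5]
    - [[15, -30, 0], [0, 0, 0], 0.5]
    - [[20, -30, -5], [0, 0, 0], 0.5]
    - [[20, -28, -10], [0, 0, 0], 0.5]
    - [[20, -20, -15], [0, 0, 0], 0.5]
    - [[9, -10, -10], [0, 0, 0], 0.5]
    - [[4, -0.6, -9], [0, 0, 0], 0.5]
    - [[4, -0.6, -9], [0, 0, 0], 0.5]
    - [[4, -0.6, -9], [0, 0, 0], 0.5]
    - [[4, -0.6, -9], [0, 0, 0], 0.5]
    - [[0, 0, 0], [0, 0, 0], 0.5]

```text
clock: 12.65
tcp_pos: [543.7, -224.1, 155.7]
orientation: [2.089, 1.854, 0.403]
contact_force: [-0.9, 1.2, 0.2]
width: 45.7
gripper_force: 0.0
```

Run:
```python
from h import *
I={n:cams.camera(n) for n in M}
def c(im,r,q,f,h=500,w=400): return cv2.resize(im[r:r+h//f,q:q+w//f],(w,h),interpolation=cv2.INTER_CUBIC)
cv2.imwrite("pics/z3.png",np.hstack([c(I["top"],150,365,5),c(I["side"],205,340,5)]))
s=manip.read_state(); p=s["tcp_pos"]; Rt=R.from_rotvec(s["orientation"])
print(p,s["contact_force"],s["joints"],s["clock"])
h=np.array([569.6,-228.6,40]); Rr=R.from_euler("z",-.148)*R.from_euler("y",-.43)
print(Rr.inv().apply(p-h),Rt.as_matrix().round(3))
print({n:(proj(n,p)-[[ {"top":150,"side":205}[n], {"top":365,"side":340}[n]]])*5 for n in M})
```

```text
[ 543.855855   -224.40608485  157.32156872] [ 0.55144074 -0.07689174  0.14818395] [-0.48458924  0.19464119  2.08860744  0.32984312  0.47544118 -0.63032924] 12.75
[ 25.20106865   0.35182801 117.51375566] [[ 0.119  0.902  0.414]
 [ 0.993 -0.108 -0.05 ]
 [-0.001  0.417 -0.909]]
{'side': array([[205.67131513, 163.12621041]]), 'top': array([[245.54532638, 214.12429147]])}
```

View pics/z3.png

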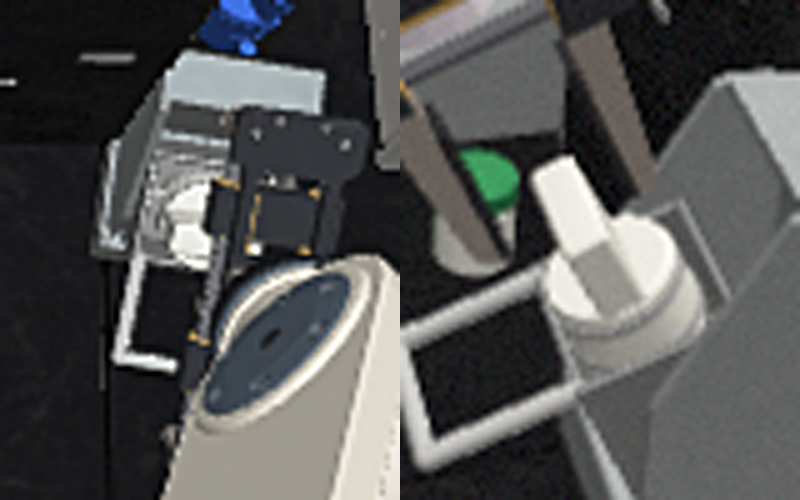

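Both fingertips straddle the white grip bar (bar top face around (585,210) in the crop), and the TCP projection agrees to within about 3 mm. I'll descend and grip.

play_rows:
  steps:
    - [[3.6, -0.5, -6.6], [0, 0, 0], 0.5]
    - [[3.6, -0.5, -6.6], [0, 0, 0], 0.5]
    - [[3.5, -0.5, -6.6], [0, 0, 0], 0.5]
    - [[3.5, -0.6, -6.7], [0, 0, 0], 0.5]
    - [[0, 0, 0], [0, 0, 0], 0.5]
    - [[0, 0, 0], [0, 0, 0], 0]
    - [[0, 0, 0], [0, 0, 0], 0]
    - [[0, 0, 0], [0, 0, 0], 0]
    - [[0, 0, 0], [0, 0, 0], 0]
    - [[0, 0, 0], [0, 0, 0], 0]
    - [[0, 0, 0], [0, 0, 0], 0]

```text
clock: 13.67
tcp_pos: [559.3, -227.8, 131.9]
orientation: [2.086, 1.849, 0.405]
contact_force: [4.5, 0.6, -1.6]
width: 17.8
gripper_force: 29.8
```

play_rows:
  steps:
    - [[-3, 0.5, 6.5], [0, 0, 0], 0]
    - [[-5, 0.7, 11], [0, 0, 0], 0]
    - [[-5, 0.7, 11], [0, 0, 0], 0]
    - [[-5, 0.7, 11], [0, 0, 0], 0]
    - [[-5, 0.7, 11], [0, 0, 0], 0]
    - [[-5, 0.7, 11], [0, 0, 0], 0]
    - [[-5, 0.7, 11], [0, 0, 0], 0]
    - [[-5, 0.7, 11], [0, 0, 0], 0]
    - [[-5, 0.7, 11], [0, 0, 0], 0]
    - [[-5, 0.7, 11], [0, 0, 0], 0]

```text
clock: 14.5
tcp_pos: [509.1, -220.2, 237.4]
orientation: [2.088, 1.852, 0.403]
contact_force: [-0.7, -0.4, -2.8]
width: 17.8
gripper_force: 30.0
```

play_rows:
  steps:
    - [[2.8, 20, 0], [0, 0.01, 0.01], 0]
    - [[2.8, 28, 0], [0, 0, 0], 0]
    - [[2.8, 30, 0], [0, 0, 0], 0]
    - [[2.8, 30, 0], [0, 0, 0], 0]
    - [[2.8, 30, 0], [0, 0, 0], 0]
    - [[2.8, 30, 0], [0, 0, 0], 0]
    - [[2.8, 30, 0], [0, 0, 0], 0]
    - [[2.8, 30, 0], [0, 0, 0], 0]
    - [[2.8, 28, 0], [0, 0, 0], 0]
    - [[2.8, 22, -10], [0, 0, 0], 0]
    - [[0, 14, -10], [0, 0, 0], 0]
    - [[0, 0, -8], [0, 0, 0], 0]

```text
clock: 15.5
tcp_pos: [537.8, 73.5, 208.6]
orientation: [2.084, 1.87, 0.397]
contact_force: [0.3, 0.7, -2.8]
width: 17.6
gripper_force: 30.0
```

Run:
```python
from h import *
I={n:cams.camera(n) for n in M}
for n in M: cv2.imwrite(f"pics/{n}4.png",I[n])
def c(im,r,q,f,h=500,w=400): return cv2.resize(im[r:r+h//f,q:q+w//f],(w,h),interpolation=cv2.INTER_CUBIC)
cv2.imwrite("pics/z4.png",np.hstack([c(I["top"],145,260,5),c(I["side"],130,300,5)]))
s=manip.read_state(); p=s["tcp_pos"]; Rt=R.from_rotvec(s["orientation"])
print(p,s["contact_force"],s["joints"],s["clock"]); print(Rt.as_matrix().round(3))
for t in("filter","filter_lugs","filter_grip","socket_mouth"):
  for n in M: print(t,n,[(np.round(d["at"],1).tolist(),round(d["confidence"],2)) for d in nets.pinpoint(t,n) if abs(d["at"][1]-320)<45])
for k in (0,73,83): 
  X=p+Rt.apply([0,0,k]); print(k,X,proj("side",X),proj("top",X))
```

```text
[536.64360873  71.36205511 207.20184353] [-0.86115022  0.38438711 -2.24188273] [ 0.21836481  0.04467919  2.12210636 -0.24236927  0.59136402  0.50208156] 15.6
[[ 0.109  0.909  0.403]
 [ 0.994 -0.098 -0.048]
 [-0.004  0.406 -0.914]]
filter side [([181.4, 333.1], 0.75), ([348.3, 315.3], 0.59), ([280.8, 339.3], 0.35)]
filter top [([189.6, 303.7], 0.48)]
filter_lugs side [([345.1, 315.5], 0.59), ([174.7, 333.2], 0.56)]
filter_lugs top [([189.2, 305.0], 0.59), ([191.0, 304.8], 0.49)]
filter_grip side [([311.6, 311.9], 0.89), ([147.9, 319.2], 0.81)]
filter_grip top [([197.8, 302.5], 0.61)]
socket_mouth side [([192.0, 340.0], 0.87)]
socket_mouth top [([187.6, 302.4], 0.7)]
0 [536.64360873  71.36205511 207.20184353] [[154.48849741 320.27650943]] [[196.16825606 300.08042328]]
73 [566.07330739  67.88757816 140.48737099] [[178.49103   332.5735038]] [[191.09150916 302.70782094]]
83 [570.10477296  67.41162241 131.34840215] [[181.62341162 334.17828776]] [[190.44920219 303.04023771]]
```

View pics/z4.png

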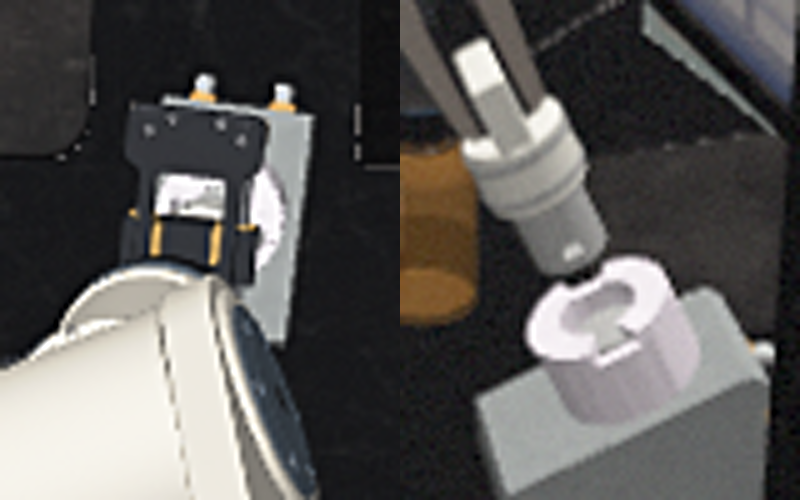

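The side view shows the held filter pointing at the socket. The near lug at about (573,250) lines up with the near slot at (612,345), and the axis runs through the hole centre at about (600,305). I'll lower it 30 mm, just short of contact.

play_rows:
  steps:
    - [[2.8, 0.9, -5.5], [0, 0, 0], 0]
    - [[2.6, -0.2, -5.5], [0, 0, 0], 0]
    - [[2.4, -0.3, -5.5], [0, 0, 0], 0]
    - [[2.4, -0.3, -5.5], [0, 0, 0], 0]
    - [[2.4, -0.3, -5.5], [0, 0, 0], 0]
    - [[0, 0, 0], [0, 0, 0], 0]

```text
clock: 16.5
tcp_pos: [550.5, 71.2, 179.4]
orientation: [2.086, 1.869, 0.394]
contact_force: [-0.8, 0.5, -2.3]
width: 18.0
gripper_force: 30.0
```

Run:
```python
from h import *
im=cams.camera("side")
for i in range(3): im=im.astype(float)+cams.camera("side")
im=np.clip(im/4,0,255).astype(np.uint8)
cv2.imwrite("pics/z5.png",cv2.resize(im[150:210,305:375],(700,600),interpolation=cv2.INTER_CUBIC))
s=manip.read_state(); p=s["tcp_pos"]; Rt=R.from_rotvec(s["orientation"]); print(p,s["contact_force"],s["clock"])
X=p+Rt.apply([0,0,83]); print(X)
for k in (60,83,90,100): print(k,((proj("side",p+Rt.apply([0,0,k]))-[150,305])*10+4.5)[:,::-1])
a=R.from_euler("z",-.11)*R.from_euler("y",-.419); m=np.array([585,67,100])
for q in ([0,0,0],[38,0,0],[-38,0,0],[0,38,0],[0,-38,0],[21,0,0],[-21,0,0],[0,-21,0],[0,21,0]): print(q,((proj("side",m+a.apply(q))-[150,305])*10+4.5)[:,::-1].round(0))
```

```text
[550.88855896  71.37362352 181.07060151] [-1.48947074 -0.53668343 -1.33166289] 16.7
[584.57815235  67.47026937 105.31589787]
60 [[314.44033761 333.42591561]]
83 [[350.47429898 403.45693124]]
90 [[361.25743713 424.41366448]]
100 [[376.51649829 454.06923134]]
[0, 0, 0] [[352. 422.]]
[38, 0, 0] [[489. 355.]]
[-38, 0, 0] [[216. 490.]]
[0, 38, 0] [[319. 350.]]
[0, -38, 0] [[388. 500.]]
[21, 0, 0] [[428. 385.]]
[-21, 0, 0] [[277. 460.]]
[0, -21, 0] [[372. 465.]]
[0, 21, 0] [[334. 382.]]
```

View pics/z5.png

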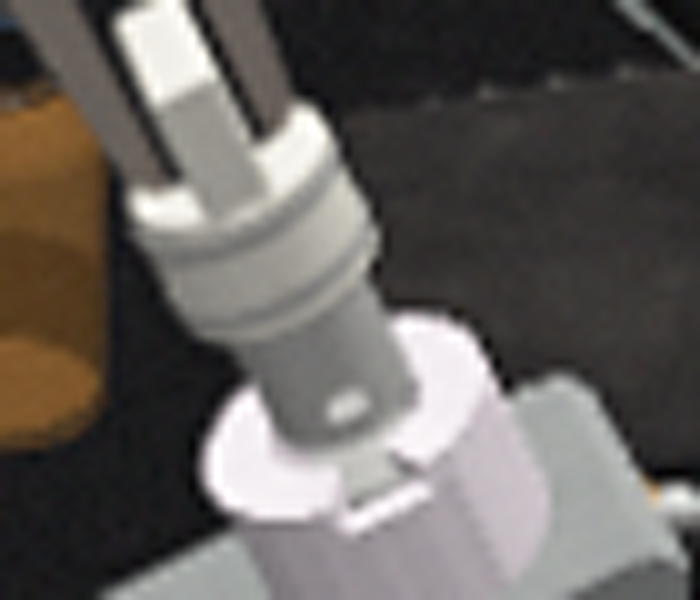

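The spigot is just above the mouth with its lug at (350,405). The hole centre is at about (347,418), while the filter axis passes about 9 px to the right of it, roughly 2 mm up-slope. I'll correct by −2.2 mm along socket x and feel my way in.

play_rows:
  steps:
    - [[-2, 0.2, -0.9], [0, 0, 0], 0]
    - [[0, 0, 0], [0, 0, 0], 0]
    - [[0.8, -0.1, -1.8], [0, 0, 0], 0]
    - [[0.8, -0.1, -1.8], [0, 0, 0], 0]
    - [[0.8, -0.1, -1.8], [0, 0, 0], 0]
    - [[0.8, -0.1, -1.8], [0, 0, 0], 0]
    - [[0, 0, 0], [0, 0, 0], 0]

```text
clock: 17.28
tcp_pos: [552.0, 71.0, 172.4]
orientation: [2.086, 1.868, 0.396]
contact_force: [0.4, 0.3, -2.4]
width: 17.7
gripper_force: 30.0
```

play_rows:
  steps:
    - [[0.4, -0.05, -0.9], [0, 0, 0], 0]
    - [[0.4, -0.05, -0.9], [0, 0, 0], 0]
    - [[0.4, -0.05, -0.9], [0, 0, 0], 0]
    - [[0.4, -0.05, -0.9], [0, 0, 0], 0]
    - [[0, 0, 0], [0, 0, 0], 0]

```text
clock: 17.7
tcp_pos: [553.6, 70.9, 169.1]
orientation: [2.085, 1.868, 0.396]
contact_force: [1.2, 0.9, -2.2]
width: 17.5
gripper_force: 30.0
```

play_rows:
  steps:
    - [[0.4, -0.05, -0.9], [0, 0, 0], 0]
    - [[0.4, -0.05, -0.9], [0, 0, 0], 0]
    - [[0.4, -0.05, -0.9], [0, 0, 0], 0]
    - [[0.4, -0.05, -0.9], [0, 0, 0], 0]
    - [[0, 0, 0], [0, 0, 0], 0]

```text
clock: 18.12
tcp_pos: [555.2, 70.7, 165.5]
orientation: [2.085, 1.868, 0.396]
contact_force: [-0.8, 0.3, -2.2]
width: 18.2
gripper_force: 30.0
```

play_rows:
  steps:
    - [[0.4, -0.05, -0.9], [0, 0, 0], 0]
    - [[0.4, -0.05, -0.9], [0, 0, 0], 0]
    - [[0.4, -0.05, -0.9], [0, 0, 0], 0]
    - [[0.4, -0.05, -0.9], [0, 0, 0], 0]
    - [[0, 0, 0], [0, 0, 0], 0]

```text
clock: 18.53
tcp_pos: [556.9, 70.5, 162.1]
orientation: [2.085, 1.868, 0.397]
contact_force: [-2.2, -0.2, 2.1]
width: 17.6
gripper_force: 30.0
```

The force rose by about 5 N, which matches spring contact at about 16 mm depth. I'll press 9 mm more.

play_rows:
  steps:
    - [[0.4, -0.05, -0.9], [0, 0, 0], 0]
    - [[0.4, -0.05, -0.9], [0, 0, 0], 0]
    - [[0.4, -0.05, -0.9], [0, 0, 0], 0]
    - [[0.4, -0.05, -0.9], [0, 0, 0], 0]
    - [[0.4, -0.05, -0.9], [0, 0, 0], 0]
    - [[0.4, -0.05, -0.9], [0, 0, 0], 0]
    - [[0.4, -0.05, -0.9], [0, 0, 0], 0]
    - [[0.4, -0.05, -0.9], [0, 0, 0], 0]
    - [[0.4, -0.05, -0.9], [0, 0, 0], 0]
    - [[0, 0, 0], [0, 0, 0], 0]

```text
clock: 19.37
tcp_pos: [560.5, 70.1, 154.1]
orientation: [2.085, 1.868, 0.397]
contact_force: [-5.0, -1.2, 8.2]
width: 17.6
gripper_force: 30.0
```

Run:
```python
from h import *
im=sum(cams.camera("side").astype(float) for i in range(2))/2
cv2.imwrite("pics/z6.png",cv2.resize(im[140:205,305:375].astype(np.uint8),(560,520),interpolation=cv2.INTER_CUBIC))
s=manip.read_state(); p=s["tcp_pos"]; Rt=R.from_rotvec(s["orientation"]); print(p,s["contact_force"],s["ft_torque"],s["joints"],s["clock"])
print(Rt.as_matrix().round(3), Rt.inv().apply(s["contact_force"]-[0,0,-2.2]))
```

```text
[560.53431383  70.08722591 154.19424498] [-5.19859277 -0.63504078  7.2143342 ] [-0.14448763  0.72577809 -0.06586809] [ 0.20331475  0.16471477  2.13304195 -0.29346793  0.458744    0.55140909] 19.4667
[[ 0.11   0.907  0.406]
 [ 0.994 -0.099 -0.047]
 [-0.002  0.409 -0.913]] [ -1.22481504  -0.80430185 -10.67292175]
```

View pics/z6.png

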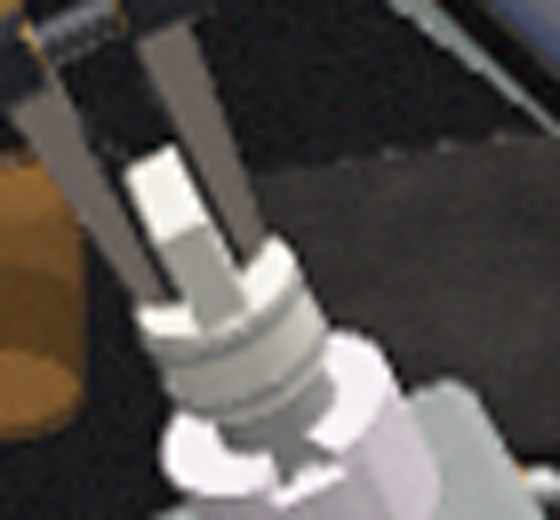

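The spring force is about 10.7 N, so the depth is about 24 mm and the lugs are below the flange. The image shows the body close to the flange with the bar still along the slots. I'll press 1 mm more and turn clockwise, first half now.

play_rows:
  steps:
    - [[0.4, -0.05, -0.9], [0, 0, 0], 0]
    - [[0, 0, 0], [0.0487, -0.0056, -0.1096], 0]
    - [[0, 0, 0], [0.0487, -0.0056, -0.1096], 0]
    - [[0, 0, 0], [0.0487, -0.0056, -0.1096], 0]
    - [[0, 0, 0], [0.0487, -0.0056, -0.1096], 0]
    - [[0, 0, 0], [0.0487, -0.0056, -0.1096], 0]
    - [[0, 0, 0], [0.0487, -0.0056, -0.1096], 0]
    - [[0, 0, 0], [0, 0, 0], 0]

```text
clock: 20.13
tcp_pos: [560.4, 70.6, 153.0]
orientation: [2.705, 1.038, 0.548]
contact_force: [-7.7, 3.8, 7.2]
width: 17.8
gripper_force: 30.0
```

```bash
cat > st.py <<'E'
from h import *
s=manip.read_state(); p=s["tcp_pos"]; Rt=R.from_rotvec(s["orientation"]); print(p,s["contact_force"],s["ft_torque"],s["joints"],s["width"],s["clock"])
print(Rt.as_matrix().round(3), "tool F",Rt.inv().apply(s["contact_force"]-[0,0,-2.2]).round(1),"tool M",Rt.inv().apply(s["ft_torque"]).round(2))
E
python3 st.py
```

```text
[560.44522173  70.59932418 152.99808309] [-7.68478043  3.79066128  7.17282075] [0.90708136 1.12959203 0.32708223] [ 0.20376284  0.16688617  2.13341459 -0.29281212  0.45694636  1.28019441] 17.769599429575802 20.1333
[[ 0.686  0.604  0.405]
 [ 0.675 -0.736 -0.046]
 [ 0.27   0.305 -0.913]] tool F [ -0.2  -4.6 -11.8] tool M [ 1.47 -0.18  0.02]
```

play_rows:
  steps:
    - [[-0.3, 0.4, -0.15], [0.0487, -0.0056, -0.1096], 0]
    - [[0, 0, 0], [0.0487, -0.0056, -0.1096], 0]
    - [[0, 0, 0], [0.0487, -0.0056, -0.1096], 0]
    - [[0, 0, 0], [0.0487, -0.0056, -0.1096], 0]
    - [[0, 0, 0], [0.0487, -0.0056, -0.1096], 0]
    - [[0, 0, 0], [0.0487, -0.0056, -0.1096], 0]
    - [[0, 0, 0], [0.0487, -0.0056, -0.1096], 0]
    - [[0, 0, 0], [0.008, -0.001, -0.018], 0]
    - [[0, 0, 0], [0, 0, 0], 0]

```text
clock: 20.88
tcp_pos: [560.3, 71.9, 153.0]
orientation: [3.047, -0.185, 0.65]
contact_force: [-7.9, 10.5, 7.2]
width: 17.7
gripper_force: 30.1
```

```bash
python3 st.py
python3 - <<'E'
from h import *
im=sum(cams.camera("side").astype(float) for i in range(2))/2
t=cams.camera("top")
c=lambda a:cv2.resize(a.astype(np.uint8),(400,400),interpolation=cv2.INTER_CUBIC)
cv2.imwrite("pics/z7.png",np.hstack([c(im[140:205,305:370]),c(t[160:220,270:330])]))
E
```

```text
[560.34363055  71.85210713 152.96576289] [-7.91096344 10.51723812  7.1506394 ] [2.22509369 1.42501138 1.09282804] [ 0.2055955   0.16685974  2.13369058 -0.29194321  0.45604984  2.13525148] 17.721556185043358 20.8833
[[ 0.906 -0.12   0.406]
 [-0.111 -0.993 -0.045]
 [ 0.408 -0.005 -0.913]] tool F [ -4.5  -9.5 -12.2] tool M [ 2.3  -1.69 -0.16]
```

View pics/z7.png

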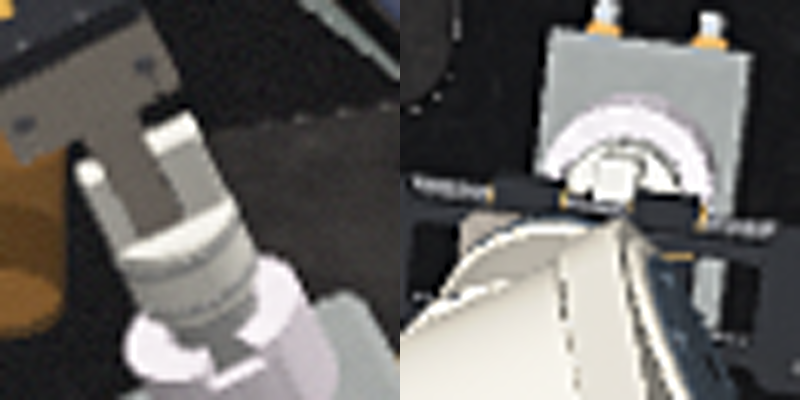

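The grip bar now lies along the socket's x: the side view shows both bar ends beside the near finger, and the top view shows it pointing up-slope. I'll relieve the side force and let the spring lift it 5 mm.

play_rows:
  steps:
    - [[-0.2, 0.6, -0.1], [0, 0, 0], 0]
    - [[-0.1, 0.5, -0.1], [0, 0, 0], 0]
    - [[-0.4, 0.05, 0.9], [0, 0, 0], 0]
    - [[-0.4, 0.05, 0.9], [0, 0, 0], 0]
    - [[-0.4, 0.05, 0.9], [0, 0, 0], 0]
    - [[-0.4, 0.05, 0.9], [0, 0, 0], 0]
    - [[-0.4, 0.05, 0.9], [0, 0, 0], 0]
    - [[0, 0, 0], [0, 0, 0], 0]

```text
clock: 21.7
tcp_pos: [558.1, 72.6, 157.2]
orientation: [3.046, -0.182, 0.65]
contact_force: [-5.4, 6.3, 4.6]
width: 18.0
gripper_force: 30.0
```

```bash
python3 st.py
```

```text
[558.07580303  72.56997416 157.24209384] [-5.38032995  6.28338073  4.56304262] [1.30631163 1.12026701 0.64740152] [ 0.2090306   0.15670297  2.13367007 -0.29022741  0.46714547  2.13365122] 18.03598461099999 21.7
[[ 0.906 -0.119  0.405]
 [-0.109 -0.993 -0.046]
 [ 0.408 -0.003 -0.913]] tool F [-2.8 -5.6 -8.6] tool M [ 1.33 -1.27 -0.11]
```

play_rows:
  steps:
    - [[-0.2, 0.6, 0], [0, 0, 0], 0]
    - [[-0.4, 0.05, 0.9], [0, 0, 0], 0]
    - [[-0.4, 0.05, 0.9], [0, 0, 0], 0]
    - [[0, 0, 0], [0, 0, 0], 0]

```text
clock: 22.03
tcp_pos: [556.7, 72.8, 158.0]
orientation: [3.046, -0.182, 0.648]
contact_force: [1.7, 4.7, -11.7]
width: 17.8
gripper_force: 30.0
```

```bash
python3 st.py
```

```text
[556.65668914  72.82540087 157.97395969] [  1.68483655   4.74336132 -11.74978775] [1.09272591 0.41738995 0.49874152] [ 0.21055865  0.15389201  2.13441024 -0.28993398  0.47103293  2.13435023] 17.78326818685472 22.0333
[[ 0.907 -0.119  0.404]
 [-0.109 -0.993 -0.046]
 [ 0.407 -0.002 -0.914]] tool F [-2.9 -4.9  9.2] tool M [ 1.15 -0.55 -0.03]
```

The tool is now being held down by about 9 N after 6 mm of lift, so the lugs are stopped in the notches at about −19.8 mm. I'll relax, open and back off along the axis.

play_rows:
  steps:
    - [[0.4, 0.2, -0.9], [0, 0, 0], 0]
    - [[0, 0, 0], [0, 0, 0], 0.5]
    - [[0, 0, 0], [0, 0, 0], 0.5]
    - [[0, 0, 0], [0, 0, 0], 0.5]
    - [[0, 0, 0], [0, 0, 0], 0.5]
    - [[-4, 0.5, 9], [0, 0, 0], 0.5]
    - [[-6, 0.7, 13.5], [0, 0, 0], 0.5]
    - [[-8, 0.9, 18], [0, 0, 0], 0.5]
    - [[-8, 0.9, 18], [0, 0, 0], 0.5]
    - [[-15, 0.9, 25], [0, 0, 0], 0.5]
    - [[-30, 0, 15], [0, 0, 0], 0.5]
    - [[-35, 0, 0], [0, 0, 0], 0.5]

```text
clock: 23.03
tcp_pos: [453.3, 77.1, 261.0]
orientation: [3.045, -0.184, 0.659]
contact_force: [-0.0, 0.2, 0.7]
width: 45.7
gripper_force: 0.0
```

```bash
python3 st.py
python3 - <<'E'
from h import *
im=sum(cams.camera("side").astype(float) for i in range(2))/2
t=cams.camera("top")
c=lambda a:cv2.resize(a.astype(np.uint8),(400,400),interpolation=cv2.INTER_CUBIC)
cv2.imwrite("pics/z8.png",np.hstack([c(im[140:205,305:370]),c(t[160:220,270:330])]))
a=R.from_euler("z",-.11)*R.from_euler("y",-.419); m=np.array([583.3,67.3,99.3])
for z in (-19,-22): print(z,(proj("side",m+a.apply([[-25,0,z+112],[25,0,z+112],[0,0,z+77]]))-[140,305])*400/65)
E
```

```text
[453.28066214  77.13067346 260.97962605] [-6.00457064e-04  1.68247524e-01  6.88104262e-01] [0.03846171 0.32064266 0.02501461] [ 0.29197486 -0.18055499  2.19411811 -0.24033577  0.74674043  2.12852181] 45.692521059855544 23.0333
[[ 0.904 -0.119  0.411]
 [-0.11  -0.993 -0.045]
 [ 0.413 -0.004 -0.911]] tool F [ 1.2 -0.2 -2.6] tool M [ 0.01 -0.32 -0.02]
-19 [[169.61421686  59.22945154]
 [111.02426163 175.24851084]
 [210.47146572 153.18943174]]
-22 [[175.67014443  62.47582271]
 [117.21104306 178.30310919]
 [216.34680853 156.21385023]]
```

View pics/z8.png

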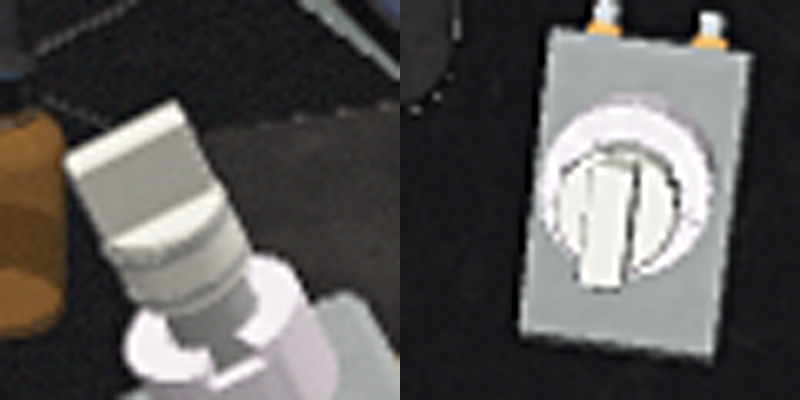

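The final view shows the filter seated and upright on the socket axis. Its bar runs along socket x, from (72,158) to (180,105) in the side crop, it has risen about 6 mm from the pressed position, and the gripper is clear. I'm handing in.

```bash
python3 -c "
from workcell import manip
print(manip.close_job())"
```

```text
the job is handed in; nothing more can be done
None
```

The bin is swung fully forward, and the filter is fitted, turned a quarter clockwise, spring-lifted and released, with nothing bumped that I noticed; I handed the job in at about 23 s of the 56 s, but it returned no verdict, so the lock rests on the force readings and the last pictures.

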